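Load the cartridge and start the analyser

ROBOT

A 6-joint arm with a two-finger parallel gripper is mounted at the origin on the work surface. World frame = base frame: x ahead of the robot, y to its left, z up, the work surface at z = 0. Lengths are in m, angles in rad, forces in N, time in s.
With the tool pointing down it reaches from about 0.25 to 0.775 m from the base axis. Payload 4 kg.
Tool frame: the origin (TCP) lies between the finger pads; the fingertips stand 14 mm ahead of it and the grasp point (between the pads) lies 5 mm behind it (tip_reach is the distance from the TCP to the fingertips, in m); z points along the fingers, y is the line along which they close (so a half turn about z gives the same grasp; the last joint's range is limited). The gripper opens to 94 mm and grips with 3 to 60 N. Pads are 16 mm wide; open, the fingers measure 119 mm over their backs; the gripper's body (75 mm by 177 mm) begins 78 mm behind the grasp point.
Start: joints at [-1.238, 0.087, 1.371, -0, 1.684, -0.103], TCP at [0.232, -0.499, 0.22] pointing down, gripper open.
Joint ranges: [-3.1, 3.1], [-0.76, 2.03], [0.27, 2.55], [-1.08, 4.22], [0.17, 2.65], [-2.57, 2.57]. Speed limits (rad/s): [2.79, 2.79, 3.14, 3.14, 3.14, 3.14].

INTERFACE

Orientations are given as [roll, pitch, yaw] about the fixed x, y, z axes, in that order (R = Rz(yaw) Ry(pitch) Rx(roll)).
In Python, from bench import * gives the robot as it stands. The module is installed in compiled form; this text tells all that it offers.
- The arm moves only by the tool servo_tool, never from a script. Its argument "targets" is a list of rows, each a list of 4 numbers: the shift along the tool's x, y, z in cm, then the turn about the tool's z in degrees. A call has 1 to 8 rows; each row is the pose to reach, as a shift and turn from the pose commanded when the call began, along the tool's axes at that moment; what a row does not reach only later rows make up. A row lasts 1/8 s, in which the tool goes at most 62.5 mm and 10.7 degrees, less where a joint would pass 70% of its speed; a pose out of reach is approached as far as the arm can. A call with a gripper value outside its range is refused whole. "claw" is the closure in counts, from 0 (fully open) to 255 (shut), set as the call begins (left out, the last holds). The fingers move at their own pace and stop on an object; the grip force is fixed at half the most. Time passes only in rows, so rows that repeat a pose let the fingers close. It gives the time, the measured TCP pose, the force, the opening and the grip force at its end, in the units of the state.
- get_obs(): the state, without advancing time (a new reading comes with each control period).
- snapshot(name): name is "scene" or "top" or "wrist"; returns the picture (480x640x3 uint8, blue, green, red); there is no depth.
- camera_model(name): a dict with "camera_matrix" (3x3 intrinsics, pixels), "camera_from_world" (4x4, takes a point from world to camera coordinates). Camera axes: x right, y up, looking along -z (the intrinsics and any distortion apply to the point x, -y, -z); pixel columns grow to the right and rows downward; lengths in m; the calibration is good to about 2 mm. The wrist camera is an equidistant fisheye: a pixel r from the principal point sees the ray r / f radians off the axis. A picture is of the moment at which its call begins: read the wrist's pose just before it. camera_model takes no time and is no camera call; for the wrist camera it gives the pose at the moment of the call.
- close_job(): hands the job in; it is judged then, once.
The state is a dict: "time": time; "joint_positions": joint angles; "qvel": joint speeds; "joint_torque": joint torques, N m; "tool_pos": TCP position; "ee_rot": TCP orientation; "wrist_force": force on the tool from outside, world axes, zero at the start; "wrist_torque": the same for the moment, N m; "width": finger opening in m; "finger_force": force on a finger pad.
Only numpy, scipy, OpenCV 4.12 (cv2) and the standard library are available. Lean on these libraries where they do the work, as an engineer would, in place of code of your own. Each camera call takes 0.05 s, during which the arm holds its last target. There are 200 camera calls.

TASK

The grey reagent cartridge has been left part-way out in the bench analyser's loading channel: with the fingertips, push it along the channel until it is fully home against the stop, then push the raised cover down until it is fully shut over it. Only once the cover is shut, press the round start key all the way down and let it go. Do not pick up or lift the cartridge or anything else, and leave the other things on the bench and on the analyser where they stand.

Things in the scene. Friction and masses are not known exactly. Their poses are not given: they have to be found in the camera images.
- analyser: white bench blood analyser, fixed. Origin on the bench surface below the middle of the cover's hinge; x from its low front (robot side) to its higher rear, y to the robot's left, z up. Low deck: y -110 to 110 mm, x -175 to 60 mm, top at z 66 mm, split along its middle by the loading channel. Rear housing with a screen on top: x 60 to 220 mm, 115 mm high.
- cartridge: grey reagent cartridge, pale label, 80 (x) x 50 (y) x 24 mm high, about 0.16 kg, loose, lying lengthwise in the channel, top 2 mm below the deck, 35 to 70 mm short of home. Origin at the centre of its underside, axes like the analyser's. Home: its rear end touches the stop, its origin at x -50 mm and front end at x -90 mm in the analyser's frame. Slides with about 1 N.
- cover (a joint): angle of the white cover, rad: 0 shut over the channel, 1.35 to 1.62 at the start (about upright), stop at 1.7. Hinged at its rear edge about the analyser's y axis. Stiff hinge (0.14 N m): it stays where it is left, 2 N at its edge moves it. It is pushed shut on its outer face, which when open looks to the rear housing, about 50 mm of free space between them.
- hinge_mid (a point): middle of the cover's hinge axis, at the rear edge of the cover's underside, 68 mm above the bench; fixed to the analyser, same axes. Shut, the cover's underside lies at this height and its outer face 6 mm higher.
- cover_edge (a point): middle of the cover's free edge, on its outer face; moves with the cover, a plate 104 mm from hinge to free edge, 70 mm wide, 6 mm thick. A lip 16 mm deep, 6 mm thick under this edge drops into the channel in front of a cartridge that is home; a cartridge more than 8 mm short of home blocks it.
- channel_stop (a point): foot of the channel's stop face: channel centre line, on its floor, at analyser x -10 mm, z 40 mm; same axes. The channel is 54 mm wide, 26 mm deep, and runs from here to the front, where it is open; its floor goes on as a tongue to x -220 mm, without side walls beyond x -175 mm.
- start_key (a joint): travel of the start key, m: 0 up, 0.006 fully down. It springs back; about 4 N holds it fully down.
- start_key_top (a point): centre of the top of the round start key, 30 mm across, which stands on the deck on the robot's right of the channel (analyser's x -85 mm, y -80 mm); pressed straight down.
- specimen_jar: small capped pale specimen jar, 30 mm across, 34 mm high, standing loose on the analyser's deck on the side of the channel away from the key; origin at its underside. A bystander.
- tube_rack: white block rack of blue-capped tubes, 60 x 130 x 87 mm high, loose on the bench beside the analyser (its +y side); origin at its underside. A bystander.
- spare_cartridge: a second, identical cartridge lying loose on the bench beside the analyser (its -y side); origin at the centre of its underside. A bystander.
- reagent_bottle: capped white bottle with a broad label, 60 mm across, 140 mm high, loose on the bench; origin at its underside. A bystander.
- swab_box: cardboard box, 90 x 60 x 50 mm high, loose on the bench; origin at its underside. A bystander.
- pen_cup: white ceramic cup, 72 mm across, 90 mm high, loose on the bench; origin at its underside. A bystander.

How it is judged:
By the outcome, as a careful person would: the job done as asked, in the order asked, and still so for the second after the job is handed in, with the robot touching nothing.
It also fails if it takes over 58 s, if anything falls off the work surface, if the arm or the gripper's body presses on something with over 40 N, if the wrist force passes 120 N, or if a joint passes its speed limit or range.

## Working session

There is one attempt and no reset: what is moved stays moved. The work goes in short steps, Python scripts to look and compute and a tool call to move; the robot and the scene stay as the last step left them, time stands still between calls to the robot, and variables do not carry over. Pictures are saved under pics/ and viewed, at most 10 in all, crops included, and the job is handed in when it is done.

Besides the shell and the picture viewer there is one more tool, called after ">>>" as name(argument=value, ...), one argument or row to a line, values as JSON. servo_tool: Moves the arm, as the interface text tells. Its arguments: {"type":"object","properties":{"targets":{"type":"array"},"claw":{"type":"number"}},"required":["targets"]}

```bash
mkdir -p pics
python3 - <<'E'
from bench import *
import cv2,numpy as np
o=get_obs();print(o['time'],o['tool_pos'],o['ee_rot'],o['width'])
for n in("scene","top"):
    cv2.imwrite(f"pics/{n}0.png",snapshot(n))
    m=camera_model(n);print(n,m['camera_matrix'],np.round(m['camera_from_world'],4).tolist(),[k for k in m])
E
```

```text
0.0 [ 0.23199701 -0.49812614  0.21832172] [-3.13944433e+00 -1.88760295e-04  4.35809634e-01] 0.09388437094107698
scene [[456.06595229   0.         312.23550778]
 [  0.         456.06595229 238.04598144]
 [  0.           0.           1.        ]] [[-0.1371, 0.9904, 0.0152, 0.0625], [-0.6909, -0.1066, 0.715, 0.3249], [0.7098, 0.0875, 0.699, -1.5901], [0.0, 0.0, 0.0, 1.0]] ['camera_matrix', 'camera_from_world']
top [[442.04875039   0.         323.85969957]
 [  0.         442.04875039 233.82937953]
 [  0.           0.           1.        ]] [[-0.0248, -0.9996, -0.0156, 0.0253], [0.9992, -0.0252, 0.0298, -0.54], [-0.0302, -0.0149, 0.9994, -1.1653], [0.0, 0.0, 0.0, 1.0]] ['camera_matrix', 'camera_from_world']
```

View pics/scene0.png

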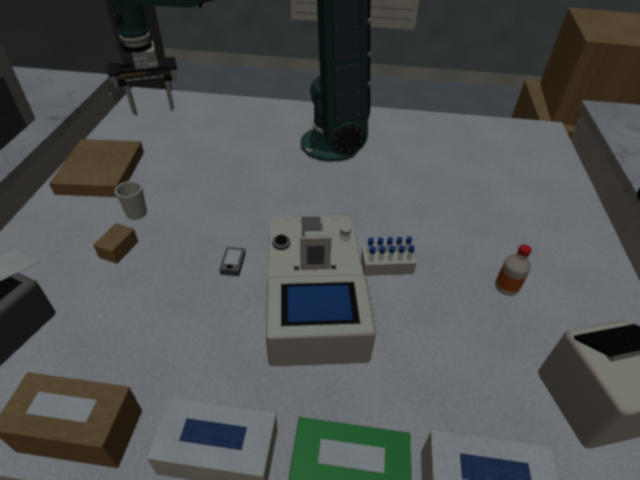

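View pics/top0.png

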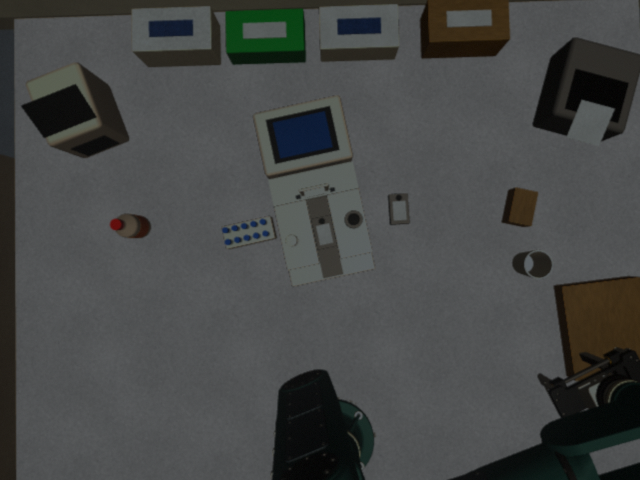

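The scene view shows the analyser at about (315,280) and the arm at upper left. In the top view the deck front corners are near (293,285) and (373,268), the key is at (353,219), the cartridge label at (324,233), the hinge near (315,190), and the jar at (292,240).

Run:
```python
import cv2
i=cv2.imread("pics/top0.png")[85:295,240:420]
i=cv2.convertScaleAbs(i,alpha=1.6)
a=cv2.resize(i[80:],None,fx=4,fy=4,interpolation=cv2.INTER_CUBIC)
cv2.imwrite("pics/c1.png",a);print(a.shape)
j=cv2.imread("pics/scene0.png")[205:365,255:425]
cv2.imwrite("pics/c2.png",cv2.resize(cv2.convertScaleAbs(j,alpha=1.4),None,fx=3.7,fy=3.7,interpolation=cv2.INTER_CUBIC))
```

```text
(520, 720, 3)
```

View pics/c1.png

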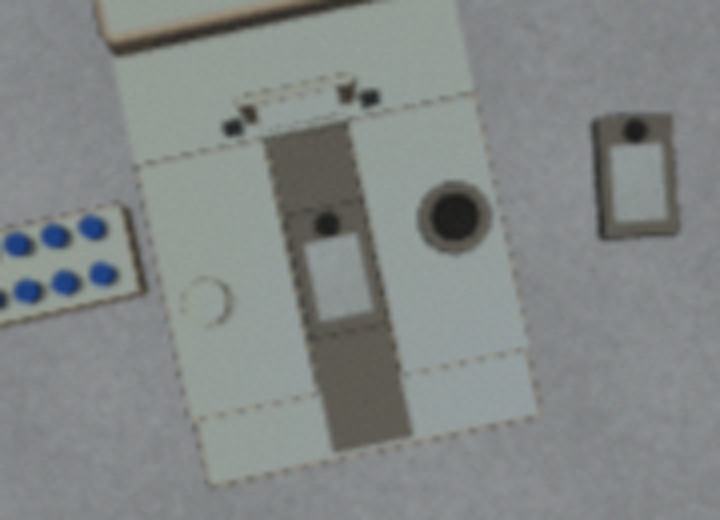

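View pics/c2.png

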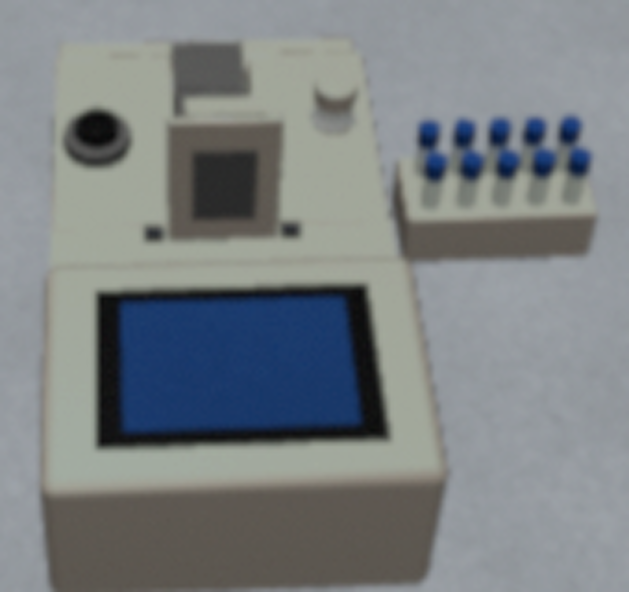

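Top crop: the deck front edge line (x −175) runs (200,415)–(527,352), the hinge pins are at (232,127) and (370,97), the key at (455,217), and the cartridge's front end is near (350,328). The scene crop shows the cover about upright with its outer face to the housing, and the jar is well clear at left of the channel.

```bash
cat > h.py <<'E'
from bench import *
import numpy as np,cv2
def ray(n,p,z,m=None):
    m=m or camera_model(n);K=m['camera_matrix'];T=m['camera_from_world']
    d=np.linalg.inv(K)@[p[0],p[1],1];d=d*[1,-1,-1]
    R=T[:3,:3];c=-R.T@T[:3,3];w=R.T@d
    return c+w*(z-c[2])/w[2]
def proj(n,P):
    m=camera_model(n);q=m['camera_from_world']@np.r_[P,1];q=q[:3]*[1,-1,-1];u=m['camera_matrix']@q;return u[:2]/u[2]
E
python3 - <<'E'
from h import *
t=lambda u,v,z:ray("top",(240+u/4,165+v/4),z)
s=lambda u,v,z:ray("scene",(255+u/3.7,205+v/3.7),z)
P={'pinL':(232,127,.068),'pinR':(370,97,.068),'key':(455,217,.076),'FL':(200,415,.066),'FR':(527,352,.066),'seamL':(140,163,.066),'seamR':(477,95,.066),'cf':(348,329,.064),'cr':(325,205,.064),'chs':(308,130,.066),'chf':(372,442,.04),'jar':(206,302,.1),'housL':(115,50,.066),'endL':(208,485,.04),'endR':(537,415,.04)}
W={k:t(*v) for k,v in P.items()}
for k in W: print(k,W[k].round(4))
# fit using model pts
M={'FL':(-.175,.11),'FR':(-.175,-.11),'key':(-.085,-.08)}
a=np.array([M[k] for k in M]);b=np.array([W[k][:2] for k in M])
ca,cb=a.mean(0),b.mean(0);H=(a-ca).T@(b-cb)
th=np.arctan2(H[0,1]-H[1,0],H[0,0]+H[1,1]);R=np.array([[np.cos(th),-np.sin(th)],[np.sin(th),np.cos(th)]])
o=cb-R@ca;print("pose",o,th)
for k in W: print(k,(R.T@(W[k][:2]-o)).round(4))
print("scene view")
for k,v in {'pinL':(290,229,.068),'pinR':(153,233,.068),'key':(97,130,.076)}.items():
    w=s(*v);print(k,w.round(4),(R.T@(w[:2]-o)).round(4))
# cover edge top corners in scene
E
```

```text
pinL [0.634  0.0739 0.068 ]
pinR [ 0.6507 -0.0137  0.068 ]
key [ 0.573  -0.0649  0.076 ]
FL [0.4528 0.0985 0.066 ]
FR [ 0.4874 -0.1084  0.066 ]
seamL [0.6129 0.1329 0.066 ]
seamR [ 0.6504 -0.0814  0.066 ]
cf [0.5046 0.0039 0.064 ]
cr [0.5834 0.0165 0.064 ]
chs [0.6311 0.026  0.066 ]
chf [ 0.4316 -0.0095  0.04  ]
jar [0.5233 0.0901 0.1   ]
housL [0.6852 0.1473 0.066 ]
endL [0.4064 0.0967 0.04  ]
endR [ 0.4464 -0.116   0.04  ]
pose [0.64249057 0.02666037] 0.17556934725069173
pinL [-0.0001  0.048 ]
pinR [ 0.001  -0.0412]
key [-0.0844 -0.078 ]
FL [-0.1742  0.1038]
FR [-0.1763 -0.1059]
seamL [-0.0105  0.1098]
seamR [-0.0111 -0.1077]
cf [-0.1397  0.0016]
cr [-0.0599  0.0003]
chs [-0.0114  0.0014]
chf [-0.214   0.0012]
jar [-0.1063  0.0832]
housL [0.0632 0.1113]
endL [-0.2202  0.1102]
endR [-0.218  -0.1063]
scene view
pinL [0.629 0.074 0.068] [-0.0051  0.0489]
pinR [ 0.6457 -0.0129  0.068 ] [-0.0038 -0.0395]
key [ 0.5664 -0.0642  0.076 ] [-0.0908 -0.0761]
```

>>> servo_tool(
  targets=[
    [2,-1.7,0,0],
    [6,-5,0,0],
    [10,-8.4,0,0],
    [14,-11.7,0,0],
    [18,-15,0,0],
    [22,-18.4,0,0],
    [26,-21.7,0,0],
    [29,-24.2,0,0],
  ],
  claw=255,
)

```text
time: 1.1
tool_pos: [0.3932, -0.1548, 0.2191]
ee_rot: [-3.141, 0.0, 0.437]
wrist_force: [0.5, -0.0, 0.6]
width: 0.0171
finger_force: 0.0
```

>>> servo_tool(
  targets=[
    [3,-2.5,0,3],
    [6,-5,0,7],
    [9,-7.5,0,11],
    [11.5,-9.6,0,14.9],
    [13,-10.9,0,14.9],
    [13,-10.9,0,14.9],
    [13,-10.9,0,14.9],
  ],
)

```text
time: 1.98
tool_pos: [0.4644, -0.0037, 0.2192]
ee_rot: [3.141, 0.001, 0.175]
wrist_force: [0.1, -0.1, -0.4]
width: 0.0005
finger_force: 0.0
```

Run:
```python
from h import *
o=get_obs();print(o['time'],o['tool_pos'],o['ee_rot'],o['width'],o['wrist_force'])
m=camera_model("wrist");T=m['camera_from_world'];c=-T[:3,:3].T@T[:3,3];print(c,-T[2,:3],m['camera_matrix'])
cv2.imwrite("pics/w1.png",cv2.convertScaleAbs(snapshot("wrist"),alpha=1.4))
```

```text
1.975 [ 0.46436608 -0.00365069  0.2191603 ] [3.14121237e+00 8.92055520e-04 1.75437955e-01] 0.0005015229008377362 [ 0.1237301  -0.14470083 -0.36547624]
[0.5376043  0.01038624 0.38466512] [-0.25408529 -0.04450504 -0.96615732] [[371.64829954   0.         322.65038132]
 [  0.         371.64829954 236.82989024]
 [  0.           0.           1.        ]]
```

View pics/w1.png

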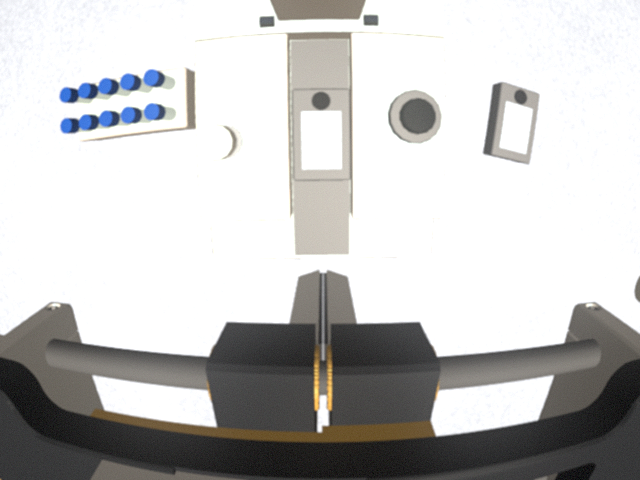

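The wrist view is aligned with the channel: cartridge front end at (322,180), key at (418,116), hinge pins at (267,21) and (371,20), channel centred on column 321. I'll refine the pose from these.

```bash
cat >> h.py <<'E'
def wray(p,z):
    m=camera_model("wrist");K=m['camera_matrix'];T=m['camera_from_world']
    v=(np.array(p)-K[:2,2])/K[0,0];r=np.linalg.norm(v);k=np.sin(r)/r
    d=np.array([v[0]*k,-v[1]*k,-np.cos(r)]);R=T[:3,:3];c=-R.T@T[:3,3];w=R.T@d
    return c+w*(z-c[2])/w[2]
def ana(w,o=(.640,.029),th=.1756):
    c,s=np.cos(th),np.sin(th);d=np.array(w[:2])-o;return np.array([c*d[0]+s*d[1],-s*d[0]+c*d[1]])
E
python3 - <<'E'
from h import *
print('tcp',ana(get_obs()['tool_pos']))
for k,(u,v,z) in dict(pinL=(267,21,.068),pinR=(371,20,.068),key=(418,116,.076),cf=(322,179,.064),cr=(321,89,.064),chL=(293,180,.066),chR=(352,180,.066),front=(321,254,.04),stop=(320,36,.066)).items():
    w=wray((u,v),z);print(k,w.round(4),ana(w).round(4))
E
```

```text
tcp [-0.17864854 -0.00163839]
pinL [0.6342 0.0757 0.068 ] [0.0024 0.047 ]
pinR [ 0.6502 -0.0117  0.068 ] [ 0.0029 -0.0419]
key [ 0.5732 -0.0643  0.076 ] [-0.082  -0.0802]
cf [0.5042 0.005  0.064 ] [-1.379e-01  1.000e-04]
cr [0.5809 0.0194 0.064 ] [-0.0598  0.0008]
chL [0.4993 0.0295 0.066 ] [-0.1385  0.0251]
chR [ 0.5081 -0.0206  0.066 ] [-0.1385 -0.0258]
front [ 0.4297 -0.0071  0.04  ] [-0.2134  0.0012]
stop [0.6274 0.0284 0.066 ] [-0.0125  0.0017]
```

>>> servo_tool(
  targets=[
    [0,-0.2,3,0],
    [0,-0.2,7,0],
    [0,-0.2,11,0],
    [0,-0.2,14,0],
    [0,-0.2,15.6,0],
    [0,-0.2,15.6,0],
    [0,-0.2,15.6,0],
  ],
)

```text
time: 2.9
tool_pos: [0.4655, -0.0015, 0.065]
ee_rot: [3.141, -0.003, 0.175]
wrist_force: [-0.6, -0.5, 0.2]
width: 0.0004
finger_force: 0.0
```

>>> servo_tool(
  targets=[
    [1,0,0,0],
    [2,0,0,0],
    [3,0,0,0],
    [3.8,0,0,0],
    [4.6,0,0,0],
    [5.4,0,0,0],
    [6.2,0,0,0],
    [7,0,0,0],
  ],
)

```text
time: 3.9
tool_pos: [0.5337, 0.0112, 0.0633]
ee_rot: [-3.141, 0.0, 0.176]
wrist_force: [-0.4, -0.1, 0.5]
width: 0.0004
finger_force: 0.7
```

>>> servo_tool(
  targets=[
    [0.2,0,0,0],
    [0.4,0,0,0],
    [0.6,0,0,0],
    [0.8,0,0,0],
    [0.8,0,0,0],
  ],
)

```text
time: 4.53
tool_pos: [0.5415, 0.0125, 0.0635]
ee_rot: [3.141, -0.001, 0.176]
wrist_force: [-0.3, 0.2, -0.1]
width: 0.0004
finger_force: 0.1
```

>>> servo_tool(
  targets=[
    [0.1,0,0,0],
    [0.2,0,0,0],
    [0.3,0,0,0],
    [0.3,0,0,0],
  ],
)

```text
time: 5.03
tool_pos: [0.5437, 0.0129, 0.0635]
ee_rot: [3.142, 0.001, 0.176]
wrist_force: [-3.7, -1.5, 1.4]
width: 0.0004
finger_force: 1.7
```

>>> servo_tool(
  targets=[
    [0.1,0,0,0],
    [0.2,0,0,0],
    [0.2,0,0,0],
  ],
)

```text
time: 5.4
tool_pos: [0.5438, 0.0129, 0.0635]
ee_rot: [3.142, 0.006, 0.176]
wrist_force: [-9.6, -1.5, 5.9]
width: 0.0002
finger_force: 4.5
```

>>> servo_tool(
  targets=[
    [-1,0,0,0],
    [-3,0,0,0],
    [-4,0,-2,0],
    [-4,0,-7,0],
    [-4,0,-12,0],
    [-4,0,-16,0],
    [-4,0,-19,0],
    [-4,0,-19,0],
  ],
)

```text
time: 6.4
tool_pos: [0.5086, 0.0063, 0.2567]
ee_rot: [3.14, -0.008, 0.176]
wrist_force: [-0.1, -0.3, 0.4]
width: 0.0008
finger_force: 0.0
```

Run:
```python
from h import *
o=get_obs();print(o['time'],o['tool_pos'],ana(o['tool_pos'],(.6415,.0295)),o['wrist_force'])
a=cv2.convertScaleAbs(snapshot("top")[165:295,240:420],alpha=1.4);b=cv2.convertScaleAbs(snapshot("wrist"),alpha=1.0)
b=cv2.resize(b,(480,360));a=cv2.resize(a,None,fx=1.75,fy=1.75)
c=np.zeros((600,480,3),np.uint8);c[:360]=b;c[365:365+a.shape[0],:a.shape[1]]=a
cv2.imwrite("pics/w2.png",c)
```

```text
6.4 [0.50857463 0.00629399 0.25665017] [-0.1349353   0.00037278] [-0.14557149 -0.25339019  0.35646161]
```

View pics/w2.png

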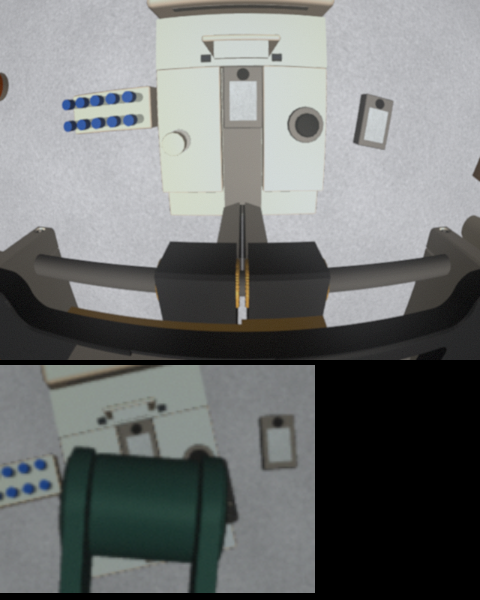

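The cartridge is home against the stop, with no gap at its rear end (wrist view, about (243,68)), and the cover still stands. Next I go over and behind the cover.

>>> servo_tool(
  targets=[
    [2,0,0,0],
    [6,0,0,0],
    [10,0,0,0],
    [14,0,0,0],
    [16.5,0,0,0],
    [17.2,0,0,0],
    [17.2,0,0,0],
    [17.2,0,0,0],
  ],
)

```text
time: 7.5
tool_pos: [0.6753, 0.0363, 0.2535]
ee_rot: [3.142, 0.0, 0.176]
wrist_force: [0.3, 0.1, 0.4]
width: 0.0007
finger_force: 0.0
```

Run:
```python
from h import *
o=get_obs();print(o['time'],o['tool_pos'],ana(o['tool_pos'],(.6415,.0295)),o['wrist_force'],o['joint_positions'])
cv2.imwrite("pics/s3.png",cv2.resize(cv2.convertScaleAbs(snapshot("scene")[120:330,230:430],alpha=1.4),None,fx=2.8,fy=2.8))
```

```text
7.5 [0.67526896 0.03626152 0.25353915] [0.03443089 0.00075814] [0.25012324 0.1484136  0.414439  ] [-3.00774631e-02  3.75219194e-01  9.57889069e-01 -1.45391480e-04
  1.80888075e+00  1.36515675e+00]
```

View pics/s3.png

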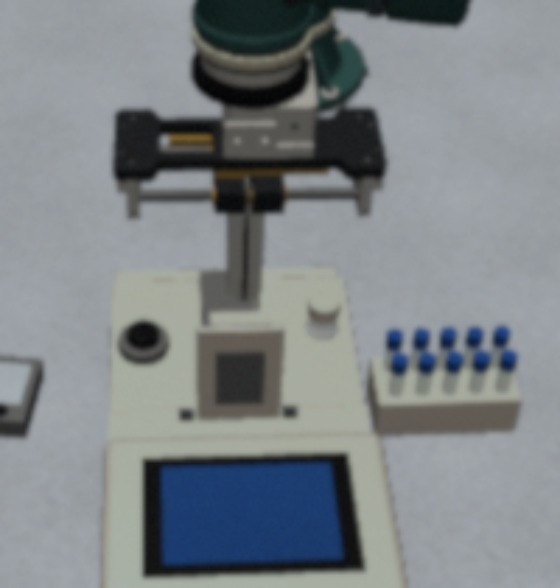

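The fingers are above and behind the cover edge, centred on it (edge around (240,325), tips at (245,300)). Now I descend behind it.

>>> servo_tool(
  targets=[
    [0,0,2,0],
    [0,0,5,0],
    [0,0,8,0],
    [0,0,9.4,0],
    [0,0,9.4,0],
    [0,0,9.4,0],
  ],
)

```text
time: 8.3
tool_pos: [0.6768, 0.0364, 0.1615]
ee_rot: [3.141, -0.003, 0.176]
wrist_force: [0.3, -0.1, 0.4]
width: 0.0004
finger_force: 0.0
```

Run:
```python
import numpy as np
# finger front corner follows r=85 mm on outer face, pressed 2 mm in; start TCP (36,159.5)
for th in np.linspace(1.5,0,13):
    x=-85*np.cos(th)+6*np.sin(th)+8; z=68+85*np.sin(th)+6*np.cos(th)-5+14
    print(round(th,2),round((x-34.5)/10,1),round((159.5-z)/10,1))
```

```text
1.5 -2.7 -0.3
1.38 -3.7 -0.2
1.25 -4.8 -0.0
1.12 -5.8 0.3
1.0 -6.7 0.8
0.88 -7.6 1.3
0.75 -8.5 2.0
0.62 -9.2 2.8
0.5 -9.8 3.6
0.38 -10.3 4.6
0.25 -10.7 5.6
0.12 -11.0 6.6
0.0 -11.2 7.6
```

>>> servo_tool(
  targets=[
    [-1,0,0,0],
    [-2,0,0,0],
    [-2.8,0,0,0],
    [-3.7,0,0,0],
    [-4.8,0,0,0],
    [-5.8,0,0.3,0],
    [-6.7,0,0.8,0],
    [-7.6,0,1.3,0],
  ],
)

```text
time: 9.3
tool_pos: [0.6007, 0.023, 0.1462]
ee_rot: [3.141, -0.0, 0.176]
wrist_force: [2.5, 1.0, 0.8]
width: 0.0006
finger_force: 0.7
```

>>> servo_tool(
  targets=[
    [-0.9,0,0.7,0],
    [-1.6,0,1.5,0],
    [-2.2,0,2.3,0],
    [-2.5,0,2.8,0],
    [-2.7,0,3.3,0],
    [-2.7,0,3.3,0],
  ],
)

```text
time: 10.05
tool_pos: [0.574, 0.0184, 0.1127]
ee_rot: [-3.141, 0.002, 0.176]
wrist_force: [-0.2, -0.2, 0.5]
width: 0.0006
finger_force: 0.0
```

>>> servo_tool(
  targets=[
    [-0.4,0,0.6,0],
    [-0.7,0,1.2,0],
    [-0.8,0,1.7,0],
    [-0.9,0,2.1,0],
    [-0.9,0,2.3,0],
    [-0.9,0,2.3,0],
  ],
)

```text
time: 10.8
tool_pos: [0.5654, 0.0169, 0.09]
ee_rot: [-3.141, 0.001, 0.176]
wrist_force: [-0.4, -0.4, 0.8]
width: 0.0006
finger_force: 0.0
```

>>> servo_tool(
  targets=[
    [0,0,0.1,0],
    [0,0,0.2,0],
    [0,0,0.2,0],
  ],
)

```text
time: 11.18
tool_pos: [0.5658, 0.0168, 0.0884]
ee_rot: [3.141, -0.0, 0.176]
wrist_force: [-0.1, 0.7, -0.2]
width: 0.0006
finger_force: 0.0
```

>>> servo_tool(
  targets=[
    [0,0,0.1,0],
    [0,0,0.2,0],
    [0,0,0.3,0],
    [0,0,0.3,0],
  ],
)

```text
time: 11.68
tool_pos: [0.5659, 0.0169, 0.0881]
ee_rot: [3.141, -0.001, 0.176]
wrist_force: [-6.0, 1.7, 8.9]
width: 0.0003
finger_force: 5.3
```

>>> servo_tool(
  targets=[
    [0,0,0.2,0],
    [0,0,0.2,0],
    [0,0,0.2,0],
  ],
)

```text
time: 12.05
tool_pos: [0.566, 0.0169, 0.0879]
ee_rot: [3.141, -0.002, 0.176]
wrist_force: [-8.6, 0.6, 17.6]
width: 0.0003
finger_force: 8.6
```

>>> servo_tool(
  targets=[
    [0,0,-1,0],
    [0,0,-4,0],
    [0,2,-6,0],
    [0,4,-6.5,0],
    [0,6,-6.5,0],
    [0,7.5,-6.5,0],
    [0,8,-6.5,0],
    [0,8,-6.5,0],
  ],
)

```text
time: 13.05
tool_pos: [0.5795, -0.0621, 0.1477]
ee_rot: [-3.141, 0.001, 0.175]
wrist_force: [-0.0, 0.0, 0.4]
width: 0.0006
finger_force: 0.0
```

Run:
```python
from h import *
o=get_obs();print(o['time'],o['tool_pos'],ana(o['tool_pos'],(.6415,.0295)),o['wrist_force'])
a=cv2.convertScaleAbs(snapshot("scene")[190:330,230:430],alpha=1.4);b=snapshot("wrist")
cv2.imwrite("pics/wraw.png",b)
b=cv2.resize(b,(480,360));a=cv2.resize(a,None,fx=1.65,fy=1.65)
c=np.zeros((600,480,3),np.uint8);c[:360]=b;c[365:365+a.shape[0],:a.shape[1]]=a
cv2.imwrite("pics/w4.png",c)
```

```text
13.05 [ 0.57953832 -0.06213048  0.14771607] [-0.07701658 -0.07939674] [-0.02808174  0.01992188  0.37237016]
```

View pics/w4.png

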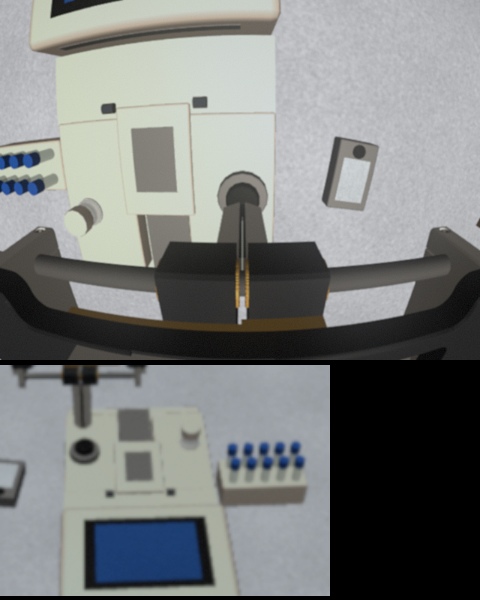

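The cover is flat and shut, the jar and rack are unmoved, and the key is just ahead of the tips at about (241,195) in the wrist view. I'll go to the key centre and press.

>>> servo_tool(
  targets=[
    [-0.4,0.1,0,0],
    [-0.8,0.1,1,0],
    [-0.8,0.1,3,0],
    [-0.8,0.1,4.6,0],
    [-0.8,0.1,5,0],
    [-0.8,0.1,5,0],
    [-0.8,0.1,5,0],
  ],
)

```text
time: 14.02
tool_pos: [0.5724, -0.0643, 0.0994]
ee_rot: [3.141, -0.001, 0.176]
wrist_force: [-1.4, -0.4, 2.1]
width: 0.0004
finger_force: 1.2
```

>>> servo_tool(
  targets=[
    [0,0,0.2,0],
    [0,0,0.4,0],
    [0,0,0.6,0],
    [0,0,0.6,0],
    [0,0,0.6,0],
  ],
)

```text
time: 14.65
tool_pos: [0.5727, -0.0644, 0.0961]
ee_rot: [3.14, -0.003, 0.176]
wrist_force: [-5.9, 1.8, 14.3]
width: 0.0005
finger_force: 7.0
```

>>> servo_tool(
  targets=[
    [0,0,0.1,0],
    [0,0,0.2,0],
    [0,0,0.2,0],
    [0,0,0.2,0],
  ],
)

```text
time: 15.15
tool_pos: [0.5728, -0.0644, 0.0959]
ee_rot: [3.14, -0.003, 0.176]
wrist_force: [-9.0, 2.0, 20.3]
width: 0.0003
finger_force: 10.2
```

>>> servo_tool(
  targets=[
    [0,0,-0.6,0],
    [0,0,-1.5,0],
    [-1,0,-3,0],
    [-4,0,-5,0],
    [-7,0,-5,0],
    [-9,0,-5,0],
    [-9,0,-5,0],
    [-9,0,-5,0],
  ],
)

```text
time: 16.15
tool_pos: [0.4839, -0.0801, 0.1407]
ee_rot: [3.141, -0.001, 0.176]
wrist_force: [-0.3, -0.2, 0.5]
width: 0.0005
finger_force: 0.0
```

Run:
```python
from h import *
o=get_obs();print(o['time'],o['tool_pos'],o['wrist_force'])
b=snapshot("wrist");cv2.imwrite("pics/w5raw.png",b)
a=cv2.resize(b[40:330,200:500],None,fx=2,fy=2);cv2.imwrite("pics/w5.png",a)
```

```text
16.15 [ 0.48392777 -0.08008869  0.14066786] [-0.28032245 -0.24503498  0.54901269]
```

View pics/w5.png

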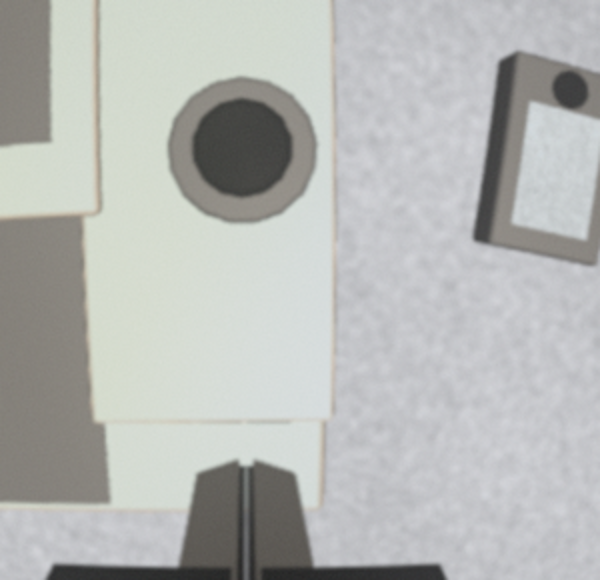

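The key is back up and everything else is undisturbed. Black key centre is at (243,147) in the crop, with its ring around it. I'll confirm that the stroke was the full 6 mm by finding the height of first contact.

Run:
```python
from h import *
b=cv2.imread("pics/w5raw.png");g=cv2.cvtColor(b,cv2.COLOR_BGR2GRAY)
r=g[70:155,280:365]
for n,t in(("black",90),("ring",175)):
    m=(r<t).astype(np.uint8);k,l,s,c=cv2.connectedComponentsWithStats(m);i=l[43,41]
    p=c[i]+[280,70];print(n,p,s[i])
    for z in(.07,.08,.088):
        d=[wray((p[0]+e,p[1]),z) for e in(-s[i][2]/2,s[i][2]/2)]
        print(z,wray(p,z).round(4),ana(wray(p,z),(.6415,.0295)).round(4),"dia",np.linalg.norm(d[0]-d[1]).round(4))
```

```text
black [320.69849785 113.42757511] [  17   20   49   48 1864]
0.07 [ 0.5737 -0.0617  0.07  ] [-0.0827 -0.0779] dia 0.0307
0.08 [ 0.573  -0.0619  0.08  ] [-0.0834 -0.078 ] dia 0.0294
0.088 [ 0.5725 -0.062   0.088 ] [-0.084 -0.078] dia 0.0284
ring [320.7370379  114.69262962] [   4    8   75   74 4301]
0.07 [ 0.5729 -0.0618  0.07  ] [-0.0835 -0.078 ] dia 0.0471
0.08 [ 0.5723 -0.062   0.08  ] [-0.0842 -0.078 ] dia 0.0451
0.088 [ 0.5717 -0.0622  0.088 ] [-0.0847 -0.0781] dia 0.0435
```

>>> servo_tool(
  targets=[
    [3,0,0,0],
    [6,0,0,0],
    [9,0,0.5,0],
    [9,0,2.5,0],
    [9,0,3.2,0],
    [9,0,3.2,0],
    [9,0,3.2,0],
  ],
)

```text
time: 17.08
tool_pos: [0.5725, -0.0644, 0.1093]
ee_rot: [3.141, -0.001, 0.176]
wrist_force: [0.2, -0.5, 0.1]
width: 0.0005
finger_force: 0.0
```

>>> servo_tool(
  targets=[
    [0,0,0.2,0],
    [0,0,0.2,0],
    [0,0,0.2,0],
  ],
)

```text
time: 17.45
tool_pos: [0.5721, -0.0643, 0.1068]
ee_rot: [3.141, -0.0, 0.176]
wrist_force: [0.4, 0.7, 0.3]
width: 0.0007
finger_force: 0.0
```

>>> servo_tool(
  targets=[
    [0,0,0.2,0],
    [0,0,0.2,0],
    [0,0,0.2,0],
  ],
)

```text
time: 17.82
tool_pos: [0.5721, -0.0643, 0.1044]
ee_rot: [3.142, 0.0, 0.176]
wrist_force: [-0.0, 0.6, 0.3]
width: 0.0008
finger_force: 0.0
```

>>> servo_tool(
  targets=[
    [0,0,0.2,0],
    [0,0,0.2,0],
    [0,0,0.2,0],
  ],
)

```text
time: 18.2
tool_pos: [0.5721, -0.0643, 0.1024]
ee_rot: [3.142, 0.0, 0.176]
wrist_force: [-0.7, 0.8, 0.1]
width: 0.0002
finger_force: 0.0
```

>>> servo_tool(
  targets=[
    [0,-0.1,0.1,0],
    [0,-0.1,0.1,0],
    [0,-0.1,0.1,0],
  ],
)

```text
time: 18.58
tool_pos: [0.5721, -0.0635, 0.1018]
ee_rot: [3.141, -0.0, 0.176]
wrist_force: [-0.6, -0.7, 0.7]
width: 0.0007
finger_force: 0.6
```

>>> servo_tool(
  targets=[
    [0,0,0.1,0],
    [0,0,0.1,0],
    [0,0,0.1,0],
  ],
)

```text
time: 18.95
tool_pos: [0.5721, -0.0635, 0.1006]
ee_rot: [3.141, -0.0, 0.176]
wrist_force: [0.9, -1.1, 1.4]
width: 0.0005
finger_force: 0.9
```

>>> servo_tool(
  targets=[
    [0,0,0.1,0],
    [0,0,0.1,0],
    [0,0,0.1,0],
  ],
)

```text
time: 19.32
tool_pos: [0.5721, -0.0634, 0.0996]
ee_rot: [3.141, -0.0, 0.176]
wrist_force: [-0.5, -2.4, 3.0]
width: -0.0001
finger_force: 1.1
```

>>> servo_tool(
  targets=[
    [0,0,0.1,0],
    [0,0,0.1,0],
    [0,0,0.1,0],
  ],
)

```text
time: 19.7
tool_pos: [0.572, -0.0634, 0.0986]
ee_rot: [3.141, -0.0, 0.176]
wrist_force: [0.8, -1.8, 2.8]
width: 0.0002
finger_force: 1.4
```

>>> servo_tool(
  targets=[
    [0,0,0.2,0],
    [0,0,0.2,0],
    [0,0,0.2,0],
  ],
)

```text
time: 20.08
tool_pos: [0.5721, -0.0634, 0.0967]
ee_rot: [3.141, -0.0, 0.176]
wrist_force: [0.7, -2.4, 3.7]
width: 0.0008
finger_force: 1.8
```

>>> servo_tool(
  targets=[
    [0,0,0.2,0],
    [0,0,0.2,0],
    [0,0,0.2,0],
  ],
)

```text
time: 20.45
tool_pos: [0.5721, -0.0635, 0.0962]
ee_rot: [3.141, -0.001, 0.176]
wrist_force: [-2.1, -2.3, 9.3]
width: 0.0006
finger_force: 4.6
```

>>> servo_tool(
  targets=[
    [0,0,0.2,0],
    [0,0,0.2,0],
    [0,0,0.2,0],
  ],
)

```text
time: 20.82
tool_pos: [0.5722, -0.0635, 0.096]
ee_rot: [3.14, -0.002, 0.176]
wrist_force: [-5.3, -1.1, 15.8]
width: 0.0003
finger_force: 7.8
```

First contact was at TCP z 0.102 and the hard stop at 0.096, so the stroke is the full 6 mm at about 4 N. Releasing and retreating.

>>> servo_tool(
  targets=[
    [0,0,-1,0],
    [0,0,-4,0],
    [0,0,-8,0],
    [0,0,-11,0],
    [0,0,-12,0],
    [0,0,-12,0],
    [0,0,-12,0],
    [0,0,-12,0],
  ],
)

```text
time: 21.82
tool_pos: [0.5712, -0.0631, 0.2106]
ee_rot: [-3.14, 0.003, 0.176]
wrist_force: [0.3, 0.2, 0.5]
width: 0.0004
finger_force: 0.0
```

Run:
```python
from h import *
o=get_obs();print(o['time'],o['tool_pos'],o['wrist_force'],abs(o['qvel']).max())
cv2.imwrite("pics/w6.png",snapshot("wrist"))
```

```text
21.825 [ 0.57119413 -0.06311301  0.21058841] [0.27443256 0.22845126 0.49319123] 0.009276581641774494
```

View pics/w6.png

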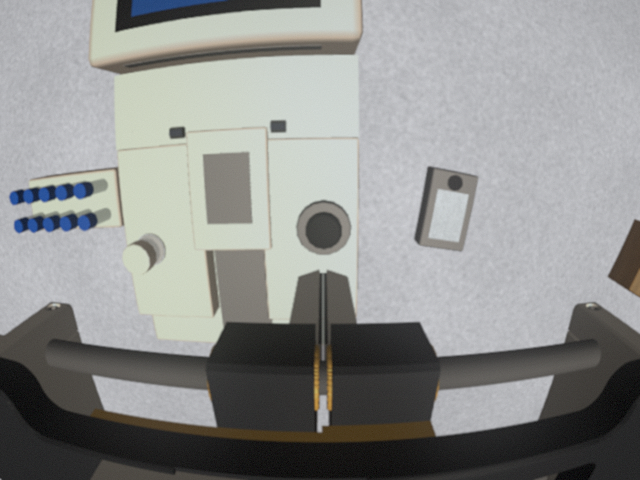

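The cover is shut (around (228,190)), the key is up at (323,228), and the jar at (142,255), rack and spare cartridge are in place.

```bash
python3 -c "
from bench import *
print(close_job())"
```

```text
the job is handed in; nothing more can be done
None
```

The cartridge is home against the stop, the cover is fully shut over it, and the start key was then pressed its full 6 mm and released. I pressed the key a second time to confirm the travel. The job was handed in at about 22 s, and the jar, rack and spare cartridge had not moved in the last picture.

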